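# Set the sample cabinet's self-closing door on its half-open stop pin

### The arm

A 7-joint arm with a two-finger parallel gripper is mounted at the origin on the work surface. World frame = base frame: x ahead of the robot, y to its left, z up, the work surface at z = 0. Lengths are in m, angles in rad, forces in N, time in s.
With the tool pointing down it reaches from about 0.425 to 0.925 m from the base axis. Payload 6.8 kg.
Tool frame: the origin (TCP) lies at the very end of the fingers, on their centre line; the grasp point (between the pads) lies 19 mm behind it; z points along the fingers, y is the line along which they close (so a half turn about z gives the same grasp; the last joint's range is limited). The gripper opens to 85 mm and grips with 20 to 120 N. Pads are 22 mm wide; open, the fingers measure 114 mm over their backs; the gripper's body (76 mm by 85 mm) begins 54 mm behind the grasp point. The pads swing forward as they close: fully open they stand 13 mm farther back than shut.
Start: joints at [1.183, 0.477, 0.022, 1.555, -0.011, 1.109, -0.083], TCP at [0.186, -0.649, 0.231] pointing down, gripper open.
Joint ranges: [-2.96, 2.96], [-0.34, 2.1], [-1.41, 1.46], [0.24, 2.44], [-1.37, 4.51], [0.17, 1.92], [-2.96, 2.96]. Speed limits (rad/s): [2.39, 2.39, 3.14, 3.14, 3.14, 3.14, 3.14].

### API

Orientations are given as a unit quaternion [w, x, y, z].
In Python, from station import get_obs, read_camera, hand_in gives the robot as it stands.
- The arm moves only by the tool arm_command, never from a script. Its argument "commands" is one flat list of numbers, 7 for each row, row after row: the shift along the tool's x, y, z in m, then the turn, a rotation vector about the tool's x, y, z in degrees, then the opening, from 0 (shut) to 1 (fully open). In form: [tx, ty, tz, rx, ry, rz, fingers, tx, ty, tz, rx, ry, rz, fingers, ...]. A call has 1 to 8 rows; each row is the pose to reach, as a shift and turn from the pose commanded when the call began, along the tool's axes at that moment; what a row does not reach only later rows make up. A row lasts 1/10 s, in which the tool goes at most 50 mm and 8.59 degrees, less where a joint would pass 70% of its speed; a pose out of reach is approached as far as the arm can. A call with a gripper value outside its range is refused whole. The fingers move at their own pace and stop on an object; "force" is the grip in N (left out, the last holds). Time passes only in rows, so rows that repeat a pose let the fingers close. It gives the time, the measured TCP pose, the force, the opening and the grip force at its end, in the units of the state.
- get_obs(): the state, without advancing time (a new reading comes with each control period).
- read_camera(name): name is "side" or "top" or "wrist"; returns a dict with "img" (420x560x3 uint8, red, green, blue), "camera_matrix" (3x3 intrinsics, pixels), "k1" (the pictures are not rectified: a ray, as slopes to the right and down, at radius r is drawn at 1 + k1 r^2 times it, then the intrinsics apply), "pose" (4x4, takes a point from camera to world coordinates). Camera axes: x right, y down, z forward; pixel columns grow to the right and rows downward; lengths in m; the calibration is good to about 2 mm. A picture is of the moment at which its call begins. There is no depth.
- hand_in(): hands the job in; it is judged then, once.
The state is a dict: "t": time; "q": joint angles; "joint_vel": joint speeds; "joint_torque": joint torques, N m; "eef_pos": TCP position; "tool_rot": TCP orientation; "contact_force": force on the tool from outside, world axes, zero at the start; "torque": the same for the moment, N m; "gripper_width": opening from 0.0 (shut) to 1.0 (fully open); "grasp_force": force on a finger pad.
Only numpy, scipy, OpenCV 4.12 (cv2) and the standard library are available. Lean on these libraries where they do the work, as an engineer would, in place of code of your own. Each camera call takes 0.05 s, during which the arm holds its last target. There are 200 camera calls.

### The job

The frosted sliding door of the ring cabinet pulls itself shut, and it has to stay half open so that the copper rings can be got at. With the fingers, push the door open past the middle one of the three sprung stop pins on the cabinet top, then let go so that the door springs back and is left standing against that middle pin. Leave the red cap, the spatula, the mallet and the rings where they are.

Things in the scene. Friction and masses are not known exactly. Their poses are not given: they have to be found in the camera images.
- cabinet: Clear acrylic humid cabinet, fixed on the cart, 220 deep (x) x 500 wide (y) x 190 mm high; door hardware and pins on top reach z = 220 mm. Origin: centre of its underside, at cart height. x points from the front (door side, nearer the robot) to the back, y along the front to the left seen from the robot. A 260 mm wide frosted door hangs in front (outer face at x = -127 mm) and slides along y.
- door: The frosted door. Origin at cart height at the middle of its width, axes as the cabinet's. It slides along cabinet y only: closed (origin at y = -120 mm, over the right half of the front) to an end stop 210 mm further along +y. A spring pulls it shut with 4 N when closed, 7 N at the end; a damper adds 18 N per m/s and slows the return to about 0.3 m/s; each pin it rides over adds up to 3 N.
- push_face (a point): Where a fingertip pushes towards the cabinet's +y: on the square -y face of the door's aluminium finger pull, a solid wedge 36 mm out from the door, z = 90 to 200 mm, sloping back to the door over 75 mm on its +y side (too slanted to pinch). The point is midway out, 18 mm in front of the door, at z = 175 mm. Free space above it and on its -y side. Axes parallel to the cabinet's.
- heel (a point): Centre of the square rear face (heel, facing the cabinet's -y) of the door's steel catch shoe, 203 mm above the cart. The shoe is 40 mm long towards +y and rides over the stop bar; its ramped front presses pins down. Once the heel is past a pin, that pin springs up behind it and holds the door on its way back. Axes parallel to the cabinet's.
- stop_bar: Steel bar 28 x 210 x 6 mm flat on the cabinet's top behind the rail, along the cabinet's y; its place along y varies. Origin: centre of its underside, axes as the cabinet's. It carries three round-headed steel stop pins, 12 mm in diameter, 14 mm high, 45 mm apart; the door passes the first (-y), the middle, then the last. A door pushed past the last pin stays there until that pin is pressed down.
- middle_pin (a point): On the axis of the middle stop pin, half-way up its exposed part, fixed to the bar. Axes parallel to the cabinet's. When the door stands on this pin, the heel lies 6 mm (the pin's radius) beyond this point along the cabinet's +y.
- last_pin (a point): The same point of the last stop pin (45 mm beyond the middle pin along +y).
- cap: Red plastic ring cap, a disc 74 mm in diameter and 12 mm high, lying in front of the cabinet; origin at the centre of its underside. To be left alone.
- spatula: Chrome lab spatula, 233 mm long, up to 20 mm wide and 11 mm high, lying in front of the cabinet; origin under its shaft. To be left alone.
- mallet: Black rubber mallet, head 56 mm in diameter and 90 mm long, handle 265 mm long, lying in front of the cabinet's left part, up to 57 mm high; origin under the head's centre. To be left alone.
- ring0: Copper sampling ring, 66 mm outside diameter, 20 mm high, standing on the floor of the cabinet behind the door (nearest the right end); origin at the centre of its underside. To be left alone.
- ring1: The next copper sampling ring to the left, the same.
- ring2: The third copper sampling ring, the same.
- ring3: The fourth copper sampling ring, the same.

How it is judged:
On the way:
1. the fingers push the door until its heel is past the middle stop pin (y of heel in the frame of middle_pin above 0.0075 m and contact force between the fingers and door above 0.5 N).
At the end, for the whole second after the job is handed in: The door has come to rest with its heel against the middle stop pin (heel 2 to 10 mm beyond the pin's axis along the cabinet's +y, slower than 5 mm/s); cap, spatula and mallet lie within 15 mm and the rings within 10 mm of where they were (y of heel in the frame of middle_pin between 0.002 and 0.01 m and linear speed of door below 0.005 m/s and distance of each of cap, spatula, mallet from where it was at the start of the episode below 0.015 m and distance of each of ring0, ring1, ring2, ring3 from where it was at the start of the episode below 0.01 m); the robot touches nothing.
It fails at once if the cap, the spatula or the mallet is lifted or shifted by more than 15 mm (distance of any of cap, spatula, mallet from where it was at the start of the episode above 0.015 m).
It fails at once if a ring is lifted or shifted by more than 10 mm (distance of any of ring0, ring1, ring2, ring3 from where it was at the start of the episode above 0.01 m).
It also fails if it takes over 32 s, if anything falls off the work surface, if the arm or the gripper's body presses on something with over 40 N, if the wrist force passes 120 N, or if a joint passes its speed limit or range.

## Working session

There is one attempt and no reset: what is moved stays moved. The work goes in short steps, Python scripts to look and compute and a tool call to move; the robot and the scene stay as the last step left them, time stands still between calls to the robot, and variables do not carry over. Pictures are saved under pics/ and viewed, at most 10 in all, crops included, and the job is handed in when it is done.

Besides the shell and the picture viewer there is one more tool, called after "Emit:" in YAML: its name, and indented under it one key for each argument. arm_command: Moves the arm, as the interface text tells. Its arguments: {"type":"object","properties":{"commands":{"type":"array","items":{"type":"number"}},"force":{"type":"number"}},"required":["commands"]}

```bash
mkdir -p pics
cat > h.py <<'E'
import numpy as np, cv2
from station import get_obs, read_camera, hand_in
def ray(c,u,v):
    K=c["camera_matrix"];d=np.array([(u-K[0][2])/K[0][0],(v-K[1][2])/K[1][1]]);s=d.copy()
    for _ in range(20): s=d/(1+c["k1"]*(s@s))
    P=np.array(c["pose"]);return P[:3,3],P[:3,:3]@np.array([s[0],s[1],1])
def onz(c,u,v,z):
    o,d=ray(c,u,v);return o+d*(z-o[2])/d[2]
def proj(c,p):
    P=np.array(c["pose"]);q=P[:3,:3].T@(np.array(p)-P[:3,3]);s=q[:2]/q[2];s=s*(1+c["k1"]*(s@s));K=np.array(c["camera_matrix"])
    return K[0,0]*s[0]+K[0,2],K[1,1]*s[1]+K[1,2]
def tri(c1,p1,c2,p2):
    o1,d1=ray(c1,*p1);o2,d2=ray(c2,*p2)
    A=np.stack([d1,-d2],1);t=np.linalg.lstsq(A,o2-o1,rcond=None)[0]
    a=o1+d1*t[0];b=o2+d2*t[1];return (a+b)/2,np.linalg.norm(a-b)
def shot(n,f):
    c=read_camera(n);cv2.imwrite("pics/"+f+".png",cv2.cvtColor(c["img"],cv2.COLOR_RGB2BGR));
    import pickle;pickle.dump({k:c[k] for k in c},open(f+".pkl","wb"));return c
def load(f):
    import pickle;return pickle.load(open(f+".pkl","rb"))
E
python3 - <<'E'
from h import *
np.set_printoptions(precision=4,suppress=True)
for n in("top","side"):
    c=shot(n,n+"0");print(n,np.array(c["pose"]),c["camera_matrix"],c["k1"])
o=get_obs();print(o)
E
```

```text
top [[-0.0388 -0.9745  0.2209  0.3811]
 [-0.9992  0.0391 -0.0032  0.0621]
 [-0.0055 -0.2209 -0.9753  1.0897]
 [ 0.      0.      0.      1.    ]] [[439.5746   0.     274.0515]
 [  0.     439.5746 210.3374]
 [  0.       0.       1.    ]] -0.08401793542169136
side [[ 0.4204 -0.8601  0.2889  0.2948]
 [-0.9073 -0.3977  0.1364 -0.0884]
 [-0.0024 -0.3195 -0.9476  1.1246]
 [ 0.      0.      0.      1.    ]] [[422.412    0.     276.2615]
 [  0.     422.412  208.7675]
 [  0.       0.       1.    ]] -0.09484622507777754
{'t': 0.1, 'q': array([ 1.1829,  0.4778,  0.0223,  1.5563, -0.0115,  1.1093, -0.0831]), 'joint_vel': array([ 0.0003, -0.0019, -0.0013, -0.002 ,  0.0002, -0.0001, -0.002 ]), 'joint_torque': array([  0.0046, -59.7766,   1.614 , -28.1957,   0.0129,   0.0051,
        -0.    ]), 'eef_pos': array([ 0.1863, -0.6482,  0.2304]), 'tool_rot': array([-0.0008,  0.9902,  0.1394, -0.0002]), 'contact_force': array([ 0.3228,  0.3421, -0.342 ]), 'torque': array([-0.0188, -0.0143,  0.0455]), 'grasp_force': 0.0, 'gripper_width': 0.9987667760900238}
```

View pics/top0.png

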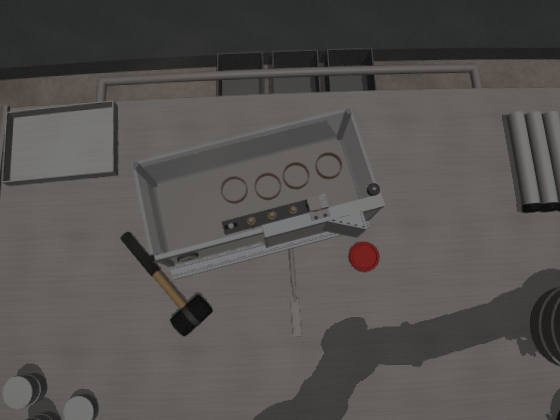

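View pics/side0.png

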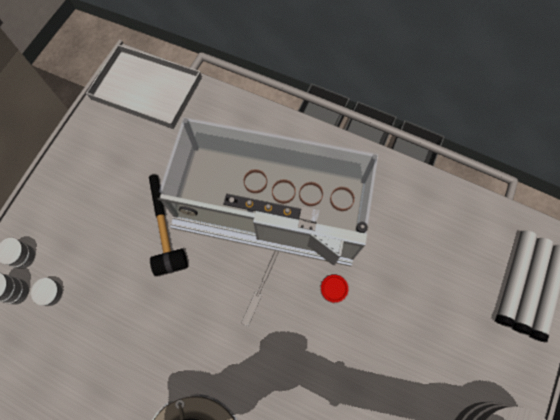

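Top view: cabinet is rotated; bar runs (222,226)–(310,208), with pins near (251,220), (272,216) and (293,210). The shoe is at (318,208), the pull's push face near (367,228) and the cap at (364,257). The side view agrees (pins at 249, 268 and 287; cap 334,288). Zooming in on both.

Run:
```python
from h import *
a=cv2.imread("pics/top0.png")[185:265,210:400];b=cv2.imread("pics/side0.png")[180:275,215:385]
a=cv2.resize(a,(760,320),interpolation=cv2.INTER_CUBIC)
b=cv2.resize(b[:],None,fx=4,fy=4,interpolation=cv2.INTER_CUBIC)
cv2.imwrite("pics/za.png",cv2.convertScaleAbs(a,alpha=1.5));cv2.imwrite("pics/zb.png",cv2.convertScaleAbs(b,alpha=1.2))
```

```text
(no output)
```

View pics/za.png

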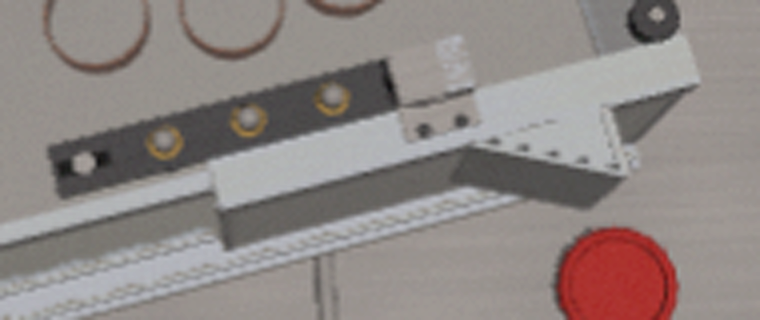

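View pics/zb.png

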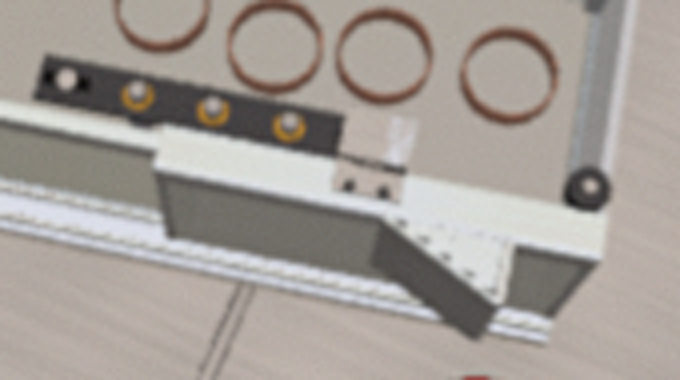

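Zooms: pins at top (165,144), (249,122), (333,98) and side (137,95), (212,110), (289,125). Shoe heel is at the right edge, ≈(468,62) top. Pull's outer corner is ≈(625,175) top and (497,303) side.

Run:
```python
from h import *
np.set_printoptions(precision=4,suppress=True)
t=load("top0");s=load("side0")
T=lambda x,y:(x/4+210-.375,y/4+185-.375); S=lambda x,y:(x/4+215-.375,y/4+180-.375)
pts={"p1":((333,97),(289,124)),"p2":((249,120),(212,108)),"p3":((165,142),(137,94)),
"pullin":((606,108),(515,243)),"pullout":((626,175),(498,303)),"heelback":((466,38),(418,118)),"heelfront":((478,122),(400,200)),
"shoeramp":((388,57),(343,115)),"doorR":((684,37),(606,205)),"doorL":((210,165),(165,128)),"doorRf":((697,85),(600,262))}
R={}
for k,(a,b) in pts.items():
    p,e=tri(t,T(*a),s,S(*b));R[k]=p;print(k,p,"err",round(e,4))
for n in ("p1","p2","p3"):
    a,b=pts[n];print(n,onz(t,*T(*a),.209),onz(s,*S(*b),.209))
y=onz(t,*T(*pts["p3"][0]),.209)-onz(t,*T(*pts["p1"][0]),.209);print(np.linalg.norm(y),np.degrees(np.arctan2(y[1],y[0])))
d=y/np.linalg.norm(y)
p2=(onz(t,*T(249,120),.209)+onz(s,*S(212,108),.209))/2
for k in R: print(k,"y rel p2",(R[k]-p2)@d,"x",(R[k]-p2)@np.array([d[1],-d[0],0]))
for n in("pullin","pullout"):
    a,b=pts[n];print(n,onz(t,*T(*a),.2),onz(s,*S(*b),.2))
h=np.vstack([cv2.findNonZero(cv2.inRange(t["img"],(120,0,0),(255,60,60)))])[:,0].mean(0);print("cap",onz(t,*h,.012))
for u in((297,335),(292,250)):print("spat",onz(t,*u,.005))
```

```text
p1 [0.5836 0.0203 0.2   ] err 0.0014
p2 [0.5725 0.0642 0.2035] err 0.001
p3 [0.5635 0.1081 0.1991] err 0.0013
pullin [ 0.5764 -0.125   0.1841] err 0.0007
pullout [ 0.5369 -0.1292  0.1982] err 0.0009
heelback [ 0.6044 -0.0469  0.2357] err 0.0014
heelfront [ 0.5692 -0.0552  0.1948] err 0.0005
shoeramp [ 0.5988 -0.0076  0.2135] err 0.0048
doorR [ 0.6048 -0.1609  0.2233] err 0.0035
doorL [0.5515 0.085  0.197 ] err 0.0001
doorRf [ 0.5859 -0.1737  0.1873] err 0.0001
p1 [0.5821 0.0204 0.209 ] [0.5801 0.0195 0.209 ]
p2 [0.5718 0.064  0.209 ] [0.5704 0.0635 0.209 ]
p3 [0.562  0.1073 0.209 ] [0.56   0.1063 0.209 ]
0.08924120848680547 103.04196861027559
p1 y rel p2 -0.045172961813266285 x 0.002339383337361663
p2 y rel p2 0.00013480231345880676 x 0.001482924738963884
p3 y rel p2 0.04495232647053854 x 0.0025744284611226615
pullin y rel p2 -0.18513978940862047 x -0.03740397044062321
pullout y rel p2 -0.18026489923489922 x -0.07688805853522049
heelback y rel p2 -0.11537382048016685 x 0.007483273934602424
heelfront y rel p2 -0.11551816246184167 x -0.028655255392615056
shoeramp y rel p2 -0.07580866153004162 x 0.01089813023395104
doorR y rel p2 -0.22644342430521827 x -0.017890581927032818
doorL y rel p2 0.025129972976661516 x -0.014308446542869831
doorRf y rel p2 -0.23464521846730635 x -0.03918799819843703
pullin [ 0.5727 -0.1216  0.2   ] [ 0.572  -0.1246  0.2   ]
pullout [ 0.537 -0.129  0.2  ] [ 0.536  -0.1289  0.2   ]Traceback (most recent call last):
  File "<stdin>", line 19, in <module>
    ret = ret / rcount
          ~~~~^~~~~~~~
TypeError: unsupported operand type(s) for /: 'NoneType' and 'int'
```

```bash
cat >> h.py <<'E'
from scipy.spatial.transform import Rotation as Ro
D=np.array([-.2257,.974,0]);X=np.array([.974,.2257,0])
FACE=np.array([.5545,-.126,.170])-.002*X
def Rt(o): q=o["tool_rot"];return Ro.from_quat([q[1],q[2],q[3],q[0]])
E
python3 - <<'E'
from h import *
np.set_printoptions(precision=4,suppress=True)
o=get_obs();R=Rt(o);W=FACE-.060*D
print(W,R.as_matrix(),"shift",R.inv().apply(W-o["eef_pos"]))
Rd=Ro.from_matrix(np.stack([X,-D,[0,0,-1]],1));print("turn",np.degrees((R.inv()*Rd).as_rotvec()))
t=load("top0")
m=cv2.inRange(t["img"],(100,0,0),(255,90,90));ys,xs=np.nonzero(m);print("cap",onz(t,np.median(xs),np.median(ys),.012))
E
```

```text
[ 0.5661 -0.1849  0.17  ] [[ 0.9611  0.2762 -0.0006]
 [ 0.2762 -0.9611  0.0016]
 [-0.0001 -0.0017 -1.    ]] shift [ 0.493  -0.3403  0.0609]
turn [-0.0953  0.0085  2.985 ]
cap [ 0.4917 -0.1477  0.012 ]
```

Emit:
arm_command:
  commands: [0.04,-0.027,0,0,0,1,0,0.08,-0.054,0,0,0,2,0,0.12,-0.081,0,0,0,3,0,0.16,-0.108,0,0,0,3,0,0.2,-0.135,0,0,0,3,0,0.24,-0.162,0,0,0,3,0,0.28,-0.19,0,0,0,3,0,0.3,-0.21,0,0,0,3,0]
  force: 40

```text
t: 0.9
eef_pos: [0.4198, -0.36, 0.2311]
tool_rot: [-0.001, 0.993, 0.116, 0.001]
contact_force: [0.7, -0.0, 0.5]
gripper_width: -0.0
grasp_force: 0.0
```

Run:
```python
from h import *
np.set_printoptions(precision=4,suppress=True)
o=get_obs();R=Rt(o);W=FACE-.060*D
print(o["t"],o["eef_pos"],o["gripper_width"],"shift",R.inv().apply(W-o["eef_pos"]))
Rd=Ro.from_matrix(np.stack([X,-D,[0,0,-1]],1));print("turn",np.degrees((R.inv()*Rd).as_rotvec()))
```

```text
0.9 [ 0.4198 -0.36    0.2311] -0.00020008013232430117 shift [ 0.1826 -0.1366  0.0615]
turn [-0.064  -0.0744  0.2774]
```

Emit:
arm_command:
  commands: [0.035,-0.025,0,0,0,0,0,0.07,-0.05,0,0,0,0,0,0.105,-0.075,0.01,0,0,0,0,0.14,-0.1,0.025,0,0,0,0,0.165,-0.125,0.045,0,0,0,0,0.182,-0.136,0.06,0,0,0,0,0.182,-0.136,0.06,0,0,0,0]

```text
t: 1.6
eef_pos: [0.5638, -0.1861, 0.1687]
tool_rot: [-0.002, 0.993, 0.116, -0.002]
contact_force: [0.2, 0.4, -0.4]
gripper_width: 0.002
grasp_force: 0.0
```

Run:
```python
from h import *
np.set_printoptions(precision=4,suppress=True)
t=shot("top","t1");w=shot("side","s1")
o=get_obs();R=Rt(o)
print(o["t"],o["eef_pos"],"to face",R.inv().apply(FACE-o["eef_pos"]))
print("D in tool",R.inv().apply(D),"along",(o["eef_pos"]-FACE)@D,(o["eef_pos"]-FACE)@X)
a=cv2.resize(t["img"][180:280,210:410],None,fx=2,fy=2);b=cv2.resize(w["img"][180:280,210:410],None,fx=2,fy=2)
cv2.imwrite("pics/m1.png",cv2.convertScaleAbs(np.vstack([a,b])[:,:,::-1],alpha=1.4))
```

```text
1.7 [ 0.5629 -0.1906  0.1708] to face [ 0.0044 -0.0649  0.0008]
D in tool [ 0.0003 -0.9998  0.0004] along -0.0648513300093766 -0.004357019223343977
```

View pics/m1.png

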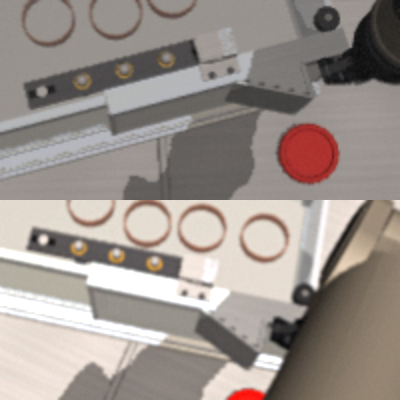

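The view shows the black fingertip at about (315,70) in the top crop, closer to the pull than I expected. I'll check by projecting the TCP.

Run:
```python
from h import *
o=get_obs();print(o["eef_pos"],o["contact_force"])
for f in("t1","s1"):
    c=load(f)
    off=0 if f=="t1" else 200
    for n,p in(("tcp",o["eef_pos"]),("face",FACE),("finger20up",o["eef_pos"]+[0,0,.02]),("f20+15y",o["eef_pos"]+.015*D+[0,0,.02]),("p2",[.5715,.0638,.209])):
        u=np.array(proj(c,p));print(f,n,(u-[210,180])*2+[0,off])
```

```text
[ 0.5629492  -0.19062459  0.17077888] [-0.67174759  0.07507944 -0.0601204 ]
t1 tcp [361.70311596  75.49848091]
t1 face [303.07127839  87.56487008]
t1 finger20up [366.5053656  71.6037999]
t1 f20+15y [353.08073306  75.31100565]
t1 p2 [123.95490472  69.51843794]
s1 tcp [312.94530075 357.20992682]
s1 face [258.08467366 342.68561797]
s1 finger20up [316.49343895 353.53468155]
s1 f20+15y [303.43037607 350.93330186]
s1 p2 [115.45997789 252.33590493]
```

Run:
```python
from h import *
a=cv2.imread("pics/t1.png")[185:265,330:410];b=cv2.imread("pics/s1.png")[200:280,300:380]
cv2.imwrite("pics/m2.png",cv2.convertScaleAbs(cv2.resize(np.hstack([a,b]),(800,400),interpolation=cv2.INTER_CUBIC),alpha=2))
```

```text
(no output)
```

View pics/m2.png

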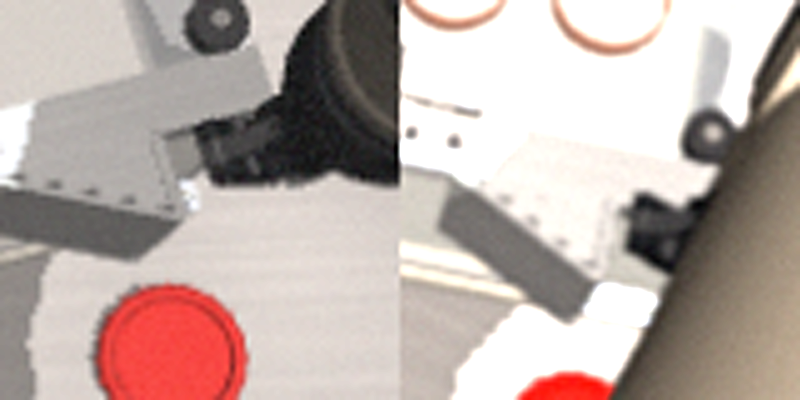

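Run:
```python
from h import *
t=load("t1");s=load("s1");o=get_obs()["eef_pos"]
for a,b in(((370,215),(346,246)),((374,222),(348,252)),((369,209),(347,240))):
    p,e=tri(t,a,s,b);r=p-o;print(p,e,"rel tcp: y",r@D,"x",r@X,"z",r[2],"rel face y",(p-FACE)@D)
```

```text
[ 0.55958994 -0.13489744  0.21615678] 0.003951103251882289 rel tcp: y 0.055036427388587154 x 0.00930570662034017 z 0.04537790239478115 rel face y -0.00981490262078944
[ 0.54700225 -0.14310589  0.21518781] 0.0005215302211410878 rel tcp: y 0.0498824412957597 x -0.0048073593661157625 z 0.04440893659064585 rel face y -0.01496888871361689
[ 0.56952892 -0.13122023  0.22823781] 0.003910884360580824 rel tcp: y 0.0563748029187666 x 0.01981621056719891 z 0.05745893712473407 rel face y -0.008476527090609993
```

The knuckles stick out about 50 mm, 45 mm above the tip, so I'll raise the TCP to z≈0.18. That puts them above the pull's top (0.20). Then I'll approach slowly.

Emit:
arm_command:
  commands: [0.002,0,-0.01,0,0,0,0,0.004,-0.015,-0.01,0,0,0,0,0.004,-0.03,-0.01,0,0,0,0,0.004,-0.038,-0.01,0,0,0,0,0.004,-0.045,-0.01,0,0,0,0,0.004,-0.05,-0.01,0,0,0,0,0.004,-0.055,-0.01,0,0,0,0,0.004,-0.06,-0.01,0,0,0,0]

```text
t: 2.5
eef_pos: [0.5542, -0.1332, 0.1814]
tool_rot: [0.001, 0.994, 0.112, 0.001]
contact_force: [2.6, -6.2, -1.1]
gripper_width: -0.003
grasp_force: 2.8
```

Run:
```python
from h import *
np.set_printoptions(precision=4,suppress=True)
c=shot("top","t2");o=get_obs();p=o["eef_pos"]
print(o["t"],p,o["contact_force"],"along",(p-FACE)@D,(p-FACE)@X)
a=cv2.resize(c["img"][175:275,210:410],(800,400),interpolation=cv2.INTER_CUBIC)
cv2.imwrite("pics/m3.png",cv2.convertScaleAbs(a[:,:,::-1],alpha=1.6))
```

```text
2.55 [ 0.5539 -0.1321  0.1814] [ 0.3575 -4.0651  1.2178] along -0.005854873979047468 3.854939268229616e-05
```

View pics/m3.png

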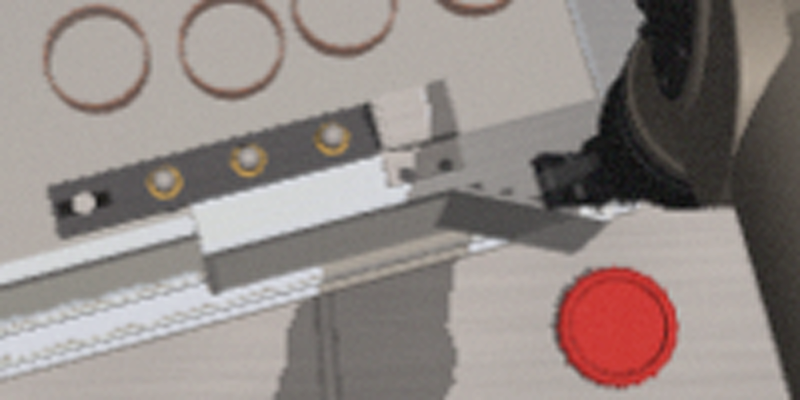

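The fingers are in contact with about 4 N and the door has moved about 8 mm (its left edge in the zoom went from 210 to 195). The knuckles pass above the pull. Pushing on.

Emit:
arm_command:
  commands: [0,-0.014,0,0,0,0,0,0,-0.028,0,0,0,0,0,0,-0.042,0,0,0,0,0,0,-0.056,0,0,0,0,0,0,-0.07,0,0,0,0,0,0,-0.084,0,0,0,0,0,0,-0.098,0,0,0,0,0,0,-0.108,0,0,0,0,0]

```text
t: 3.35
eef_pos: [0.5306, -0.0288, 0.1815]
tool_rot: [0.002, 0.994, 0.112, 0.001]
contact_force: [4.8, -7.9, -1.9]
gripper_width: 0.0
grasp_force: 4.4
```

Run:
```python
from h import *
np.set_printoptions(precision=4,suppress=True)
c=shot("top","t3");o=get_obs();p=o["eef_pos"]
print(o["t"],p,o["contact_force"],"along",(p-FACE)@D,(p-FACE)@X)
a=cv2.resize(c["img"][175:275,170:370],(800,400),interpolation=cv2.INTER_CUBIC)
cv2.imwrite("pics/m4.png",cv2.convertScaleAbs(a[:,:,::-1],alpha=1.6))
```

```text
3.4 [ 0.53   -0.0262  0.1815] [ 2.71   -2.2819 -0.4055] along 0.10271352728330443 0.0006618051215713839
```

View pics/m4.png

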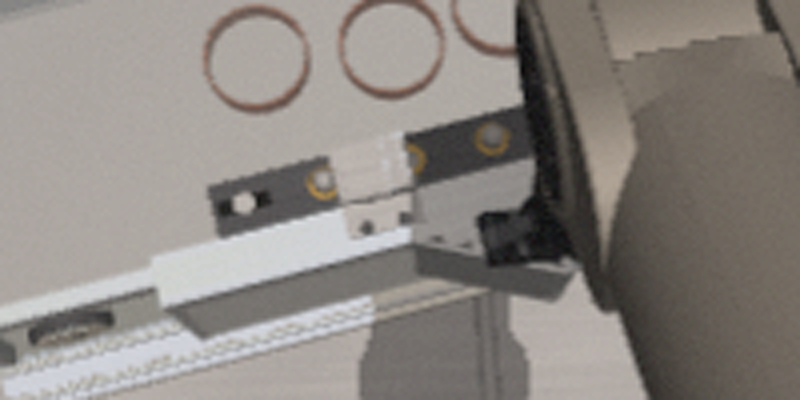

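The shoe's heel is now at about (410,160), right on the middle pin at (409,160), with the last pin ahead at (322,182). I'll push about 22 mm more, then let go quickly.

Emit:
arm_command:
  commands: [0,-0.01,0,0,0,0,0,0,-0.018,0,0,0,0,0,0,-0.022,0,0,0,0,0,0,-0.022,0,0,0,0,0]

```text
t: 3.8
eef_pos: [0.5255, -0.0064, 0.1815]
tool_rot: [0.001, 0.994, 0.113, 0.001]
contact_force: [4.3, -6.3, -1.4]
gripper_width: -0.003
grasp_force: 3.3
```

Run:
```python
from h import *
np.set_printoptions(precision=4,suppress=True)
c=shot("top","t4");o=get_obs();p=o["eef_pos"]
print(o["t"],p,o["contact_force"],"along",(p-FACE)@D,(p-FACE)@X)
a=cv2.resize(c["img"][175:275,170:370],(800,400),interpolation=cv2.INTER_CUBIC)
cv2.imwrite("pics/m5.png",cv2.convertScaleAbs(a[:,:,::-1],alpha=1.6))
```

```text
3.85 [ 0.5255 -0.0064  0.1815] [ 4.347  -5.3339 -1.5451] along 0.12302585617159183 0.0007255480072320037
```

View pics/m5.png

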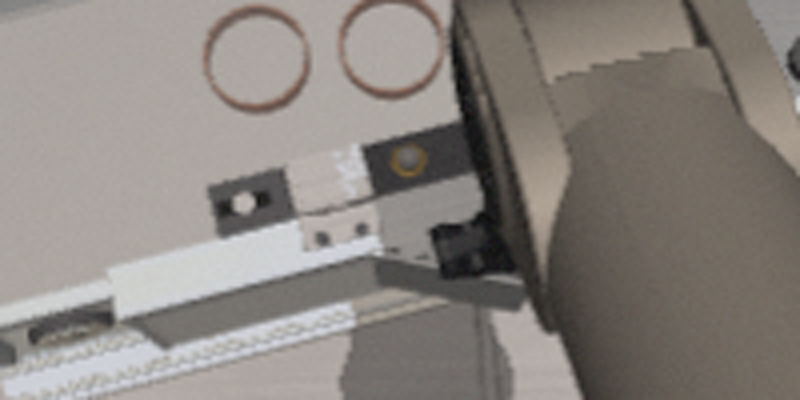

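The heel (370,168) is about 20 mm past the middle pin (408,160), which has sprung up; the last pin is still under the shoe. Letting go.

Emit:
arm_command:
  commands: [0,0.02,0,0,0,0,0,0,0.06,0,0,0,0,0,0,0.1,0,0,0,0,0,0,0.13,-0.02,0,0,0,0,-0.02,0.16,-0.05,0,0,0,0,-0.03,0.19,-0.08,0,0,0,0,-0.03,0.19,-0.08,0,0,0,0,-0.03,0.19,-0.08,0,0,0,0]

```text
t: 4.65
eef_pos: [0.5381, -0.1968, 0.2617]
tool_rot: [-0.0, 0.994, 0.113, 0.0]
contact_force: [0.1, 1.0, -0.5]
gripper_width: 0.003
grasp_force: 0.0
```

Run:
```python
from h import *
np.set_printoptions(precision=4,suppress=True)
c=shot("top","t5");o=get_obs();p=o["eef_pos"]
print(o["t"],p,o["contact_force"],o["joint_vel"])
a=cv2.resize(c["img"][170:290,170:410],(800,400),interpolation=cv2.INTER_CUBIC)
cv2.imwrite("pics/m6.png",cv2.convertScaleAbs(a[:,:,::-1],alpha=1.6))
```

```text
4.7 [ 0.5378 -0.1954  0.2608] [-0.0114 -0.0622 -0.2165] [-0.0181  0.0122 -0.014   0.018  -0.0004 -0.0015  0.0026]
```

View pics/m6.png

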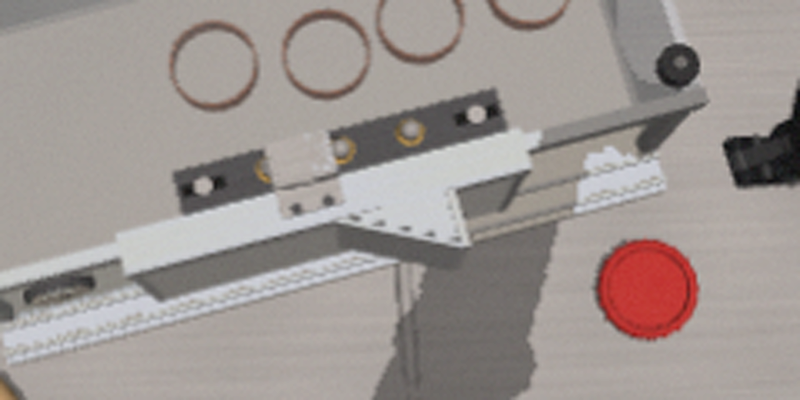

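The door's heel (335,150) now stands against the middle pin (342,148). The first pin (410,130) is free and the last pin is still under the shoe's front. The cap and rings are undisturbed and the gripper is clear.

Emit:
arm_command:
  commands: [0,0,0,0,0,0,0,0,0,0,0,0,0,0,0,0,0,0,0,0,0,0,0,0,0,0,0,0]

```text
t: 5.1
eef_pos: [0.5381, -0.1958, 0.2609]
tool_rot: [-0.0, 0.993, 0.114, -0.0]
contact_force: [-0.2, 0.3, -0.1]
gripper_width: 0.002
grasp_force: 0.0
```

Run:
```python
from h import *
a=load("t5")["img"].astype(int);b=read_camera("top")["img"].astype(int)
print("door change",np.abs(a-b)[200:245,180:330].mean(),"ref",np.abs(a-b)[300:400,100:250].mean())
print(hand_in())
```

```text
door change 0.9328395061728395 ref 0.9734444444444444
the job is handed in; nothing more can be done
None
```

The door was pushed about 20 mm past the middle pin and released; in the last pictures it stands still against that pin, with the cap and visible rings looking undisturbed (spatula and mallet not checked separately) and the gripper clear; handed in at about 5 s, with no verdict returned.

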